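# Peel a formed tray off its stack and show it over the light panel

## Robot

A 6-joint arm with a two-finger parallel gripper is mounted at the origin on the work surface. World frame = base frame: x ahead of the robot, y to its left, z up, the work surface at z = 0. Lengths are in m, angles in rad, forces in N, time in s.
With the tool pointing down it reaches from about 0.3 to 0.775 m from the base axis. Payload 14.6 kg.
Tool frame: the origin (TCP) lies between the finger pads; the fingertips stand 19 mm ahead of it and the grasp point (between the pads) is the TCP; z points along the fingers, y is the direction in which the jaws open and shut (so a half turn about z gives the same grasp; the last joint's range is limited). The gripper opens to 94 mm and grips with 3 to 60 N. Pads are 16 mm wide; open, the fingers measure 119 mm over their backs; the gripper's body (75 mm by 177 mm) begins 78 mm behind the grasp point.
Start: joints at [1.132, 0.3, 1.521, -0, 1.321, -0.067], TCP at [0.2, 0.512, 0.224] pointing down, gripper open.
Joint ranges: [-3.03, 3.03], [-0.79, 2.21], [0.23, 2.52], [-1.04, 4.18], [0, 3.07], [-2.55, 2.55]. Speed limits (rad/s): [2.22, 2.22, 2.57, 3.14, 3.14, 3.14].

## Interface

Orientations are given as [roll, pitch, yaw] about the fixed x, y, z axes, in that order (R = Rz(yaw) Ry(pitch) Rx(roll)).
In Python, from station import telemetry, vision, ctrl gives the robot as it stands. The module is installed in compiled form; this text tells all that it offers.
- The arm moves only by the shell command python3 -m creep 'ROWS' [FORCE]. ROWS is JSON, a list of rows, each a list of 3 entries, a list of its own where there are three numbers: the shift along the tool's x, y, z in units of 50 mm (1.0 is 50 mm), then the turn about the tool's z in units of 8 degrees (1.0 is 8 degrees), then the opening, from 0 (shut) to 1 (fully open). In form: [[[tx, ty, tz], twist, gripper], ...]. A call has 1 to 12 rows; each row is the pose to reach, as a shift and turn from the pose commanded when the call began, along the tool's axes at that moment; what a row does not reach only later rows make up. A row lasts 1/10 s, in which the tool goes at most 50 mm and 8.59 degrees, less where a joint would pass 70% of its speed; a pose out of reach is approached as far as the arm can. A call with a gripper value outside its range is refused whole. The fingers move at their own pace and stop on an object; FORCE is the grip in N (left out, the last holds). Time passes only in rows, so rows that repeat a pose let the fingers close. It gives the time, the measured TCP pose, the force and the opening at its end, in the units of the state.
- telemetry.get_obs(): the state, without advancing time (a new reading comes with each control period).
- vision.camera(name): name is "side" or "top" or "wrist"; returns a dict with "img" (400x640x3 uint8, red, green, blue), "depth" (400x640 float32, m along the optical axis (not along the pixel's ray), 0 where there is no reading), "vertical_fov" (degrees; the focal length in pixels is half the picture's height over the tangent of half this angle, whatever the lens; pixels are square), "cx", "cy" (the principal point, pixels), "extrinsics" (4x4, takes a point from camera to world coordinates); the wrist camera has in their place "hand_eye" (4x4, takes a point from camera to tool coordinates, whose origin is the TCP and whose axes are the flange's). Camera axes: x right, y down, z forward; pixel columns grow to the right and rows downward; lengths in m; the calibration is good to about 2 mm. A picture is of the moment at which its call begins: read the wrist's pose just before it.
- ctrl.hand_in(): hands the job in, once; it reports no verdict.
The state is a dict: "time_s": time; "qpos": joint angles; "joint_vel": joint speeds; "tau": joint torques, N m; "ee_pos": TCP position; "eef_rot": TCP orientation; "force": force on the tool from outside, world axes, zero at the start; "moment": the same for the moment, N m; "grip_width": finger opening in m.
Only numpy, scipy, OpenCV 4.12 (cv2) and the standard library are available. Lean on these libraries where they do the work, as an engineer would, in place of code of your own. Each camera call takes 0.05 s, during which the arm holds its last target.

## Task

Check a freshly formed plastic tray against the light. Switch the light panel on by pressing its keys fully down one at a time, the large key first and then the small key at the other end of the row, leaving the middle key alone. Then take the top tray of the nested stack by the ear standing up at its corner and peel it off: lift that corner clearly while the diagonally opposite corner still sits down, without dragging the other trays away or disturbing the things around, and finish while holding the tray roughly level and still in the gripper, centred over the white field of the panel and at least a hand's breadth (10 cm) above it.

Things in the scene. Friction and masses are not known exactly. Their poses are not given: they have to be found in the camera images.
- key_large_top (a point): centre of the top of the large round key (32 mm across) at one end of the row of three spring keys on the light panel's robot-side edge; the keys' tops stand 22 mm above the aluminium and 50 mm above the table, the row runs along the panel's y axis
- key_middle_top (a point): top of the small round key (18 mm across) in the middle of the row, 58 mm from the large key and 60 mm from the end key: not to be pressed
- key_end_top (a point): top of the small round key (18 mm across) at the other end of the row, 118 mm from the large key
- key_large (a joint): travel of the large key in m: 0 up, 0.006 fully down; it springs back up, about 5 N presses it down
- key_middle (a joint): travel of the middle key in m, as the large one
- key_end (a joint): travel of the small end key in m, as the large one
- panel_centre (a point): centre of the top of the white light field (128 mm along x, 180 mm along y, top 30 mm above the table) of the fixed light panel (aluminium block 190 x 200 x 28 mm); x points from the key row to the field, y from the small end key to the large key, z up
- tray_ear (a point): centre of the grip ear of the top tray: an upright plate 32 mm long along the tray's x, 10 mm thick along the tray's y, standing 34 mm above the rim on the tray's +x -y corner; this point is 17 mm above the rim's top and 17 mm below the ear's top. The only ear on the stack. Grip it from above with the fingers on its two broad faces (one outside the tray, one over its hollow)
- tray_centre (a point): centre of the top tray (white, rim 160 mm along x by 120 mm along y, rim 4 mm thick, 26 mm deep from rim top to underside, 90 g), half-way up: 13 mm above its underside. The ear's centre lies at x +62, y -51, z +30 mm from here in the tray's axes
- tray_far (a point): corner of the top tray's rim diagonally opposite the ear: x -80, y +60, z +11 mm from the tray's centre in the tray's axes
- stack_top (a point): centre of the top of the loose stack of seven nested trays below (about 0.9 kg, rims 160 x 120 mm), at the underside of the top tray's rim, 76 mm above the table; axes as the top tray's. Four small tabs on posts at the middles of its sides (out to 16 mm beyond the rim, tops about 83 mm above the table) lap 3.5 mm over the top tray's rim and hold it; each yields upwards at about 1.3 N and stays folded up
- stack: the loose stack of seven lower trays, origin at the centre of its underside on the table, axes as the top tray's
- tray: the top tray, origin at the centre of its underside
- pot: bystander: terracotta flower pot, 90 mm across, 85 mm high, origin under its centre
- tub: bystander: white plastic tub, 110 mm across, 120 mm high, origin under its centre
- block: bystander: wooden block, 60 mm cube, origin under its centre
- hammer: bystander: hammer lying on the table
Not all that is in view belongs to the job. Leave any brown or yellow look-alike of the tray alone. What is shaped like the stack but pink or turquoise is not meant.

How it is judged:
By the outcome, as a careful person would: the job done as asked, in the order asked, and still so for the second after the job is handed in, while the arm keeps its last pose, push and grip.
It also fails if it takes over 69 s, if anything falls off the work surface, if the arm or the gripper's body presses on something with over 40 N, if the wrist force passes 120 N, or if a joint passes its speed limit or range.

## Working session

There is one attempt and no reset: what is moved stays moved. The work goes in short steps, Python scripts to look and compute and a shell command to move; the robot and the scene stay as the last step left them, time stands still between calls to the robot, and variables do not carry over. Pictures are saved under pics/ and viewed, and the job is handed in when it is done.

```bash
ls; mkdir -p pics; cat > h.py <<'E'
import numpy as np, cv2
from station import telemetry, vision, ctrl
from scipy.spatial.transform import Rotation as R
def tcpT(o=None):
    o=o or telemetry.get_obs(); T=np.eye(4); T[:3,:3]=R.from_euler('xyz',o['eef_rot']).as_matrix(); T[:3,3]=o['ee_pos']; return T
def grab(name,tag):
    o=telemetry.get_obs(); c=vision.camera(name)
    E=c['extrinsics'] if 'extrinsics' in c else tcpT(o)@np.array(c['hand_eye'])
    np.savez(f'pics/{tag}.npz',img=c['img'],depth=c['depth'],f=200/np.tan(np.radians(c['vertical_fov'])/2),cx=c['cx'],cy=c['cy'],E=np.array(E))
    cv2.imwrite(f'pics/{tag}.png',c['img'][...,::-1]); return load(tag)
def load(tag): return dict(np.load(f'pics/{tag}.npz'))
def pt(d,u,v,z=None):
    r=np.array([(u-d['cx'])/d['f'],(v-d['cy'])/d['f'],1]); E=d['E']
    if z is None:
        return (E@np.r_[r*d['depth'][int(round(v)),int(round(u))],1])[:3]
    w=E[:3,:3]@r; return E[:3,3]+w*(z-E[2,3])/w[2]
def cloud(d):
    v,u=np.mgrid[:400,:640]; D=d['depth']; P=np.stack([(u-d['cx'])/d['f']*D,(v-d['cy'])/d['f']*D,D,np.ones_like(D)],-1)
    W=(P@d['E'].T)[...,:3]; W[D<=0]=np.nan; return W
def proj(d,p):
    q=np.linalg.inv(d['E'])@np.r_[p,1]; return q[:2]/q[2]*d['f']+[d['cx'],d['cy']]
E
python3 - <<'E'
from h import *
for n in ['top','side','wrist']:
    d=grab(n,n+'0'); print(n,d['f'],d['cx'],d['cy'],d['E'].round(3).tolist())
print(telemetry.get_obs())
E
```

```text
pics
top 382.5067641838407 310.24207509829193 197.1932456155255 [[-0.011, -0.987, 0.162, 0.386], [-1.0, 0.012, 0.005, -0.009], [-0.007, -0.162, -0.987, 1.114], [0.0, 0.0, 0.0, 1.0]]
side 374.898053709289 318.82774961483415 199.56382531963277 [[0.902, -0.309, 0.3, 0.213], [-0.431, -0.625, 0.651, -0.74], [-0.014, -0.717, -0.697, 0.871], [0.0, 0.0, 0.0, 1.0]]
wrist 324.8041163838352 316.64626409421646 199.61214260526796 [[0.363, 0.903, 0.23, 0.133], [0.932, -0.352, -0.09, 0.539], [0.0, 0.247, -0.969, 0.384], [0.0, 0.0, 0.0, 1.0]]
{'time_s': 0.15, 'qpos': array([ 1.13238793e+00,  3.00362975e-01,  1.52140843e+00,  2.35795430e-05,
        1.32066992e+00, -6.66276923e-02]), 'joint_vel': array([-0.00092174, -0.00239986, -0.00260112,  0.00133332, -0.00026314,
       -0.0011984 ]), 'tau': array([ 1.32651967e-03, -5.31951535e+01, -3.52824068e+01,  7.08955480e-02,
        2.35549867e-02, -6.22894709e-05]), 'ee_pos': array([0.19974297, 0.51227154, 0.22401866]), 'eef_rot': array([-3.14074738e+00, -7.92933897e-05,  2.76980607e+00]), 'force': array([-0.4264741 , -0.0467603 ,  0.12073345]), 'moment': array([0.01686397, 0.01623637, 0.02479409]), 'grip_width': 0.09385972696374859}
```

View pics/top0.png

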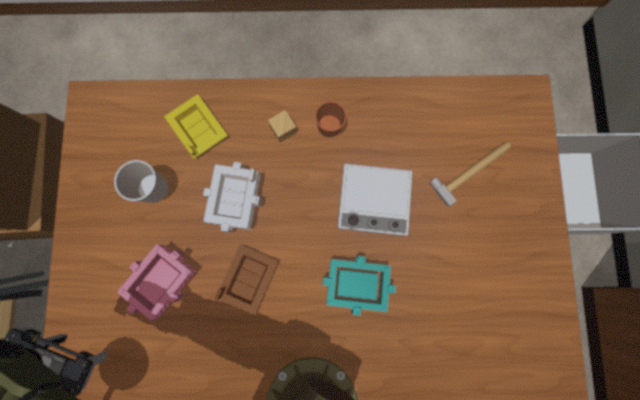

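View pics/side0.png

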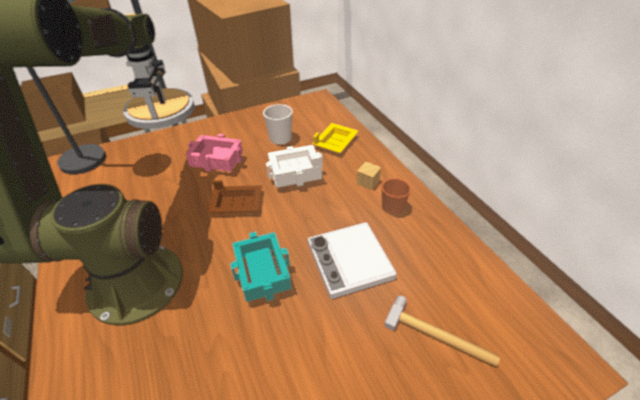

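View pics/wrist0.png

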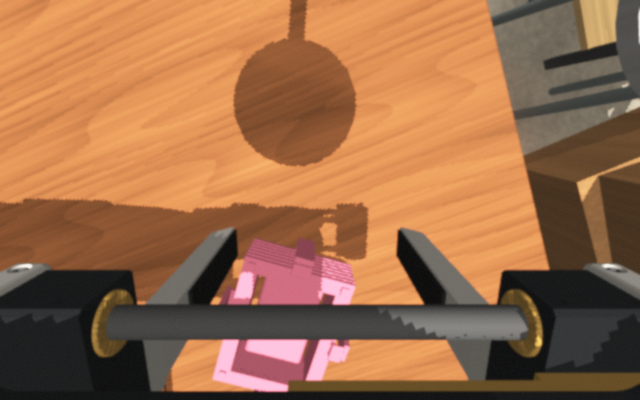

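The top view shows five tray-like things: white at (232,197), pink at (157,282), turquoise at (360,285), brown at (248,278) and yellow at (196,126). The white one with four tabs is the target. The panel is at (376,200), with the large key at (353,219) and the end key at (400,225). Next I'll take close crops.

```bash
python3 - <<'E'
from h import *
t=load('top0'); s=load('side0')
a=t['img'][150:245,190:270]; b=t['img'][155:245,330:420]
c=s['img'][135:200,255:335]; e=s['img'][215:305,300:400]
f=lambda x:cv2.resize(x,(400,300),interpolation=cv2.INTER_CUBIC)
cv2.imwrite('pics/crop0.png',np.vstack([np.hstack([f(a),f(b)]),np.hstack([f(c),f(e)])])[...,::-1])
for u,v in [(353,219),(374,222),(400,225),(376,195),(232,197),(255,200)]: print(u,v,pt(t,u,v).round(3))
for u,v in [(319,242),(326,257),(334,273)]: print('s',u,v,pt(s,u,v).round(3))
E
```

```text
353 219 [ 0.498 -0.122  0.052]
374 222 [ 0.489 -0.18   0.051]
400 225 [ 0.481 -0.255  0.04 ]
376 195 [ 0.569 -0.192  0.031]
232 197 [0.563 0.215 0.058]
255 200 [0.55  0.147 0.082]
s 319 242 [ 0.492 -0.129  0.052]
s 326 257 [ 0.487 -0.183  0.05 ]
s 334 273 [ 0.483 -0.24   0.051]
```

View pics/crop0.png

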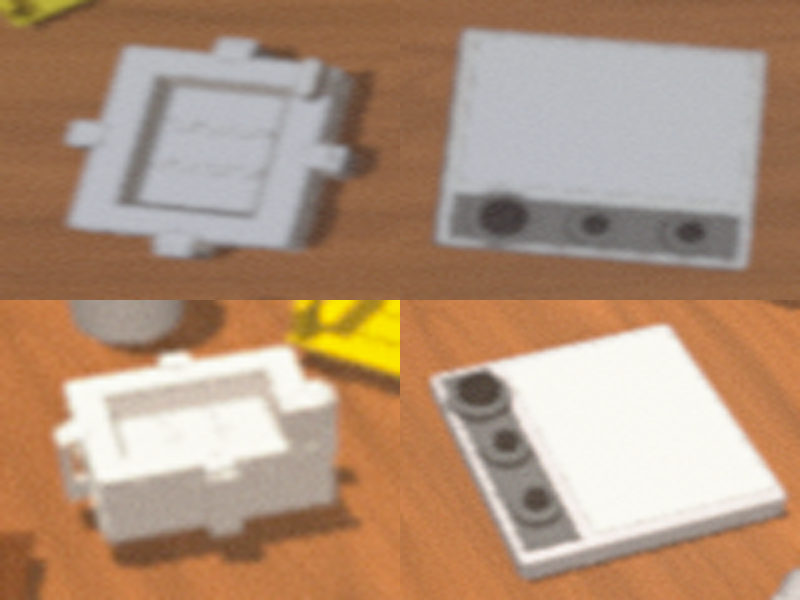

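Confirmed: the white stack has its ear at the tray's far, right corner (about (252,167) in the top view), and the large key is at the +y end of the panel. I'll move over the panel with the fingers closed to look from the wrist camera.

```bash
python3 -m creep '[[[-11.8,-10.4,0],-1.3,0],[[-11.8,-10.4,0],-1.3,0],[[-11.8,-10.4,0],-1.3,0],[[-11.8,-10.4,0],-1.3,0],[[-11.8,-10.4,0],-1.3,0],[[-11.8,-10.4,0],-1.3,0],[[-11.8,-10.4,0],-1.3,0],[[-11.8,-10.4,0],-1.3,0],[[-11.8,-10.4,0],-1.3,0],[[-11.8,-10.4,0],-1.3,0],[[-11.8,-10.4,0],-1.3,0],[[-11.8,-10.4,0],-1.3,0]]'
```

```text
time_s: 1.35
ee_pos: [0.4749, -0.0216, 0.2245]
eef_rot: [3.141, 0.0, 2.951]
force: [0.2, 1.1, 0.2]
grip_width: 0.002
```

```bash
python3 -m creep '[[[-2.5,-2.9,0],0,0],[[-2.5,-2.9,0],0,0],[[-2.5,-2.9,0],0,0],[[-2.5,-2.9,0],0,0],[[-2.5,-2.9,0],0,0],[[-2.5,-2.9,0],0,0]]'; python3 - <<'E'
from h import *
grab('wrist','w1');grab('top','t1')
E
```

```text
time_s: 1.95
ee_pos: [0.5695, -0.1857, 0.2236]
eef_rot: [3.141, -0.001, 2.95]
force: [0.4, 1.1, 0.0]
grip_width: 0.0005
```

View pics/w1.png

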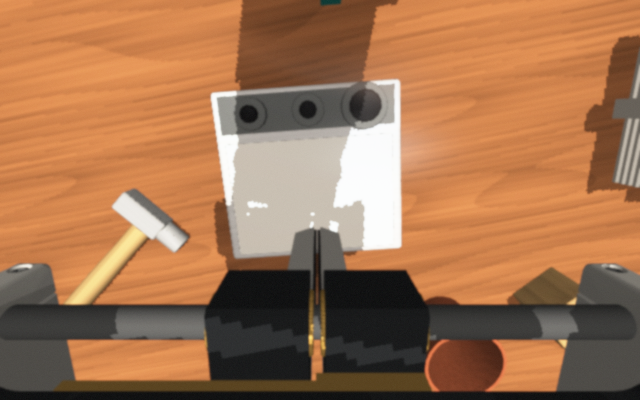

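The wrist view shows the large key at (366,103), the middle at (307,109) and the end key at (249,114). The panel corners are at (212,94), (399,81), (401,247) and (237,258).

```bash
python3 - <<'E'
from h import *
d=load('w1'); W=cloud(d); g=d['img'].astype(int).sum(2)
P=[]
for (u,v,r) in [(366,103,22),(307,109,14),(249,114,14)]:
    sub=W[v-r:v+r+1,u-r:u+r+1]; m=(sub[...,2]>0.046)
    gg=g[v-r:v+r+1,u-r:u+r+1]
    vv,uu=np.nonzero(gg<130)
    med=np.nanmedian(sub[m],0)
    print(med.round(4), m.sum(),'dark centroid',u-r+uu.mean(),v-r+vv.mean(), len(uu), pt(d,u-r+uu.mean(),v-r+vv.mean(),0.05).round(4))
    mm=sub[m]; print('  minmax mean',((mm.min(0)+mm.max(0))/2).round(4),np.median(W[v-2:v+3,u-2:u+3,2]).round(4))
    P.append(pt(d,u-r+uu.mean(),v-r+vv.mean(),0.05))
print([np.linalg.norm(P[i]-P[j]).round(4) for i,j in((0,1),(1,2),(0,2))])
# side view
s=load('side0')
for u,v in [(319,242),(326,257),(334,273)]: print('side',pt(s,u,v,0.05).round(4), pt(s,u,v)[2].round(4))
t=load('t1')
for p in P: print(proj(s,p).round(1),proj(t,p).round(1))
for c in [(212,94),(399,81),(401,247),(237,258)]: print(pt(d,*c,0.028).round(4))
E
```

```text
[ 0.4971 -0.1219  0.0499] 808 dark centroid 355.2 106.8 165 [ 0.4973 -0.1318  0.05  ]
  minmax mean [ 0.4972 -0.1218  0.0494] 0.0499
[ 0.4902 -0.1789  0.0497] 252 dark centroid 307.3454545454546 109.15 220 [ 0.4905 -0.1787  0.05  ]
  minmax mean [ 0.4902 -0.1788  0.0491] 0.0498
[ 0.4832 -0.2378  0.0497] 251 dark centroid 248.26209677419354 113.61290322580645 248 [ 0.4835 -0.2372  0.05  ]
  minmax mean [ 0.4832 -0.2385  0.0492] 0.0502
[np.float64(0.0474), np.float64(0.0589), np.float64(0.1063)]
side [ 0.4929 -0.128   0.05  ] 0.052
side [ 0.4874 -0.1835  0.05  ] 0.0498
side [ 0.4832 -0.2392  0.05  ] 0.0513
[321.  242.4] [356.4 219.3]
[326.2 255.3] [373.3 221.6]
[333.7 272.4] [394.4 223.8]
[ 0.456  -0.2739  0.028 ]
[ 0.4804 -0.0805  0.028 ]
[ 0.6638 -0.1019  0.028 ]
[ 0.6405 -0.2944  0.028 ]
```

```bash
python3 -m creep '[[[1.67,0.97,0],0,0],[[1.67,0.97,0],0,0],[[1.67,0.97,1],0,0],[[1.67,0.97,2],0,0],[[1.67,0.97,2.75],0,0],[[1.67,0.97,2.75],0,0],[[1.67,0.97,2.75],0,0]]'; python3 - <<'E'
from h import *
grab('side','s2'); o=telemetry.get_obs(); print(o['ee_pos'],o['force'])
d=load('s2'); cv2.imwrite('pics/s2c.png',cv2.resize(d['img'][180:310,260:420],(640,520))[...,::-1])
E
```

```text
time_s: 2.75
ee_pos: [0.4972, -0.1215, 0.0884]
eef_rot: [-3.142, 0.001, 2.952]
force: [-0.4, 0.1, 0.3]
grip_width: 0.0007
[ 0.49780571 -0.12185178  0.08920924] [ 0.01876423 -0.36743529  1.21194115]
```

View pics/s2c.png

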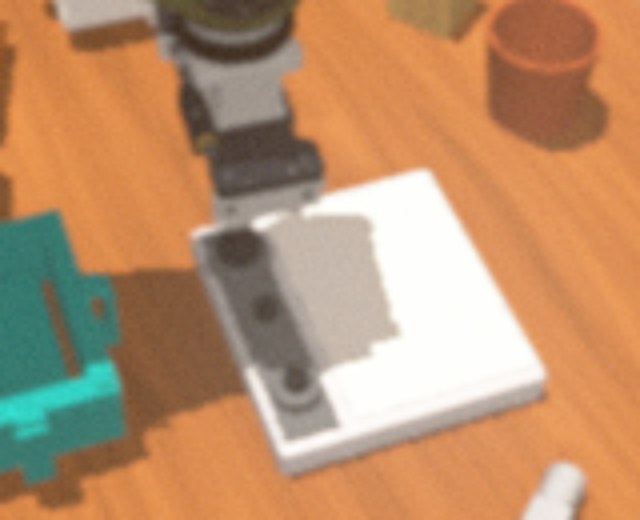

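The fingertips stand over the large key (about (238,248) in the crop). Descending.

```bash
python3 -m creep '[[[0,0,0.2],0,0],[[0,0,0.36],0,0],[[0,0,0.42],0,0],[[0,0,0.46],0,0],[[0,0,0.48],0,0],[[0,0,0.48],0,0]]'
```

```text
time_s: 3.4
ee_pos: [0.4971, -0.1221, 0.0633]
eef_rot: [-3.142, 0.001, 2.951]
force: [-0.8, 1.6, 4.5]
grip_width: 0.0006
```

```bash
python3 -m creep '[[[0,0,0.03],0,0],[[0,0,0.05],0,0],[[0,0,0.05],0,0]]'; python3 -c "
from h import *
print(telemetry.get_obs()['force'],telemetry.get_obs()['ee_pos'])"
```

```text
time_s: 3.7
ee_pos: [0.4974, -0.1221, 0.0627]
eef_rot: [-3.141, 0.001, 2.951]
force: [-10.6, 4.5, 31.4]
grip_width: 0.0004
[-10.6440795    4.51450751  31.44877437] [ 0.49741093 -0.12214916  0.06272321]
```

Bottomed: the force rose from 4.5 to 31 N. Releasing, then over to the end key.

```bash
python3 -m creep '[[[0,0,-0.4],0,0],[[0,0,-1],0,0],[[-0.17,-1.2,-1],0,0],[[-0.17,-2.34,-1],0,0],[[-0.17,-2.34,-1],0,0],[[-0.17,-2.34,-0.4],0,0],[[-0.17,-2.34,-0.4],0,0]]'; python3 - <<'E'
from h import *
o=telemetry.get_obs(); print(o['ee_pos'],o['force'])
d=grab('side','s3');  cv2.imwrite('pics/s3c.png',cv2.resize(d['img'][180:310,260:420],(640,520))[...,::-1])
E
```

```text
time_s: 4.4
ee_pos: [0.4813, -0.2382, 0.0776]
eef_rot: [3.14, -0.005, 2.95]
force: [-0.2, 0.7, 0.1]
grip_width: 0.0003
[ 0.48134454 -0.23823894  0.07756766] [-0.21130767  0.65802182  0.13273452]
```

View pics/s3c.png

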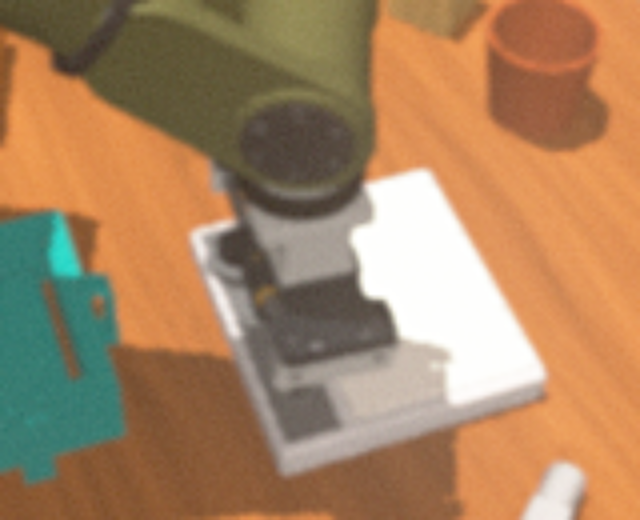

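The fingers hang over the end key and the large key is back up. Pressing.

```bash
python3 -m creep '[[[0,0,0.15],0,0],[[0,0,0.26],0,0],[[0,0,0.32],0,0],[[0,0,0.36],0,0],[[0,0,0.37],0,0],[[0,0,0.37],0,0]]'
```

```text
time_s: 5.05
ee_pos: [0.4837, -0.2384, 0.0631]
eef_rot: [-3.142, 0.001, 2.952]
force: [-2.3, 4.2, 11.2]
grip_width: 0.0003
```

```bash
python3 -m creep '[[[0,0,0.02],0,0],[[0,0,0.025],0,0],[[0,0,0.025],0,0]]'
```

```text
time_s: 5.35
ee_pos: [0.4838, -0.2385, 0.0629]
eef_rot: [-3.141, 0.002, 2.952]
force: [-6.8, 6.4, 24.1]
grip_width: 0.0005
```

Bottomed. Going up, then across to the stack.

```bash
python3 -m creep '[[[0,0,-0.5],0,0],[[0,0,-1.5],0,0],[[0,0,-2.5],0,0],[[0,0,-3.5],0,0],[[-1,3,-4],0,0],[[-2,8.3,-4],0,0],[[-2,8.3,-4],0,0],[[-2,8.3,-4],0,0],[[-2,8.3,-4],0,0],[[-2,8.3,-4],0,0],[[-2,8.3,-4],0,0],[[-2,8.3,-4],0,0]]'; python3 - <<'E'
from h import *
grab('wrist','w4');grab('top','t4');grab('side','s4'); o=telemetry.get_obs(); print(o['ee_pos'],o['eef_rot'])
E
```

```text
time_s: 6.55
ee_pos: [0.6488, 0.1265, 0.2596]
eef_rot: [-3.141, -0.0, 2.952]
force: [1.0, -0.7, 0.9]
grip_width: 0.0005
[0.64855937 0.12695632 0.25841882] [-3.14112474e+00 -1.22162607e-03  2.95496745e+00]
```

View pics/w4.png

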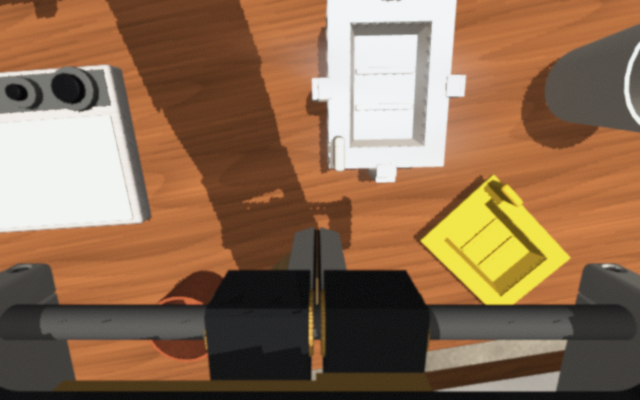

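View pics/t4.png

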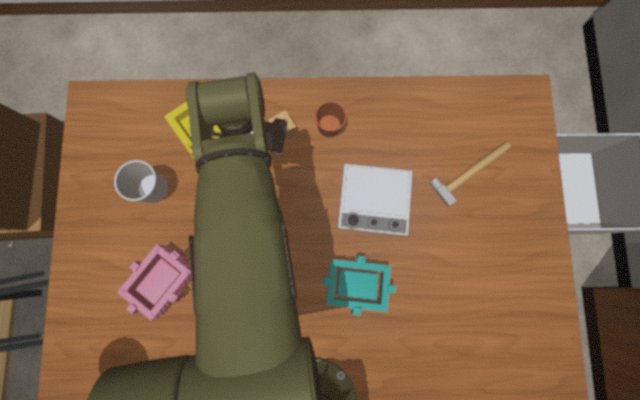

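The wrist view shows the white tray with its ear at (339,153), rim corners at about (330,167), (444,166) and (455,0), and tabs at (320,89), (456,86) and (386,174). I'll get positions from the depth image, plus a second view.

```bash
python3 -m creep '[[[1.2,0.3,0],0,0],[[1.2,0.3,0],0,0],[[1.2,0.3,0],0,0],[[1.2,0.3,0],0,0]]' ; python3 - <<'E'
from h import *
grab('wrist','w5')
for n in ['w4','w5']:
    d=load(n); W=cloud(d)
    box=(W[...,0]>0.45)&(W[...,0]<0.67)&(W[...,1]>0.1)&(W[...,1]<0.3)
    ear=box&(W[...,2]>0.1)&(W[...,2]<0.13)
    ear&=np.mgrid[:400,:640][0]<200
    rim=box&(abs(W[...,2]-0.080)<0.006)
    pe=W[ear]; print(n,'ear',len(pe),pe.mean(0).round(4),np.median(pe[:,2]), cv2.minAreaRect((pe[:,:2]*1000).astype(np.float32)))
    pr=W[rim]; print('rim',len(pr),np.median(pr[:,2]),cv2.minAreaRect((pr[:,:2]*1000).astype(np.float32)))
    cv2.imwrite(f'pics/{n}m.png',np.where(ear[...,None],[0,0,255],np.where(rim[...,None],[0,255,0],d['img'][...,::-1])))
E
```

```text
time_s: 7.1
ee_pos: [0.5928, 0.1495, 0.26]
eef_rot: [3.141, 0.001, 2.951]
force: [-0.0, 0.1, -0.4]
grip_width: 0.0005
w4 ear 362 [0.6156 0.1552 0.1132] 0.11344826778360251 ((616.0093994140625, 155.2856903076172), (9.612086296081543, 31.321260452270508), 80.45233154296875)
rim 11990 0.08006061628393121 ((573.177490234375, 214.731201171875), (152.0609588623047, 173.07431030273438), 79.06692504882812)
w5 ear 36 [0.6012 0.1581 0.1076] 0.10770954452785941 ((601.5503540039062, 157.82479858398438), (9.241963386535645, 2.384186029434204), 84.24829864501953)
rim 11177 0.08004340181551373 ((564.0474853515625, 216.4612579345703), (151.02633666992188, 190.525634765625), 67.33747100830078)[ WARN:0@1.399] global loadsave.cpp:1063 imwrite_ Unsupported depth image for selected encoder is fallbacked to CV_8U.
```

View pics/w5m.png

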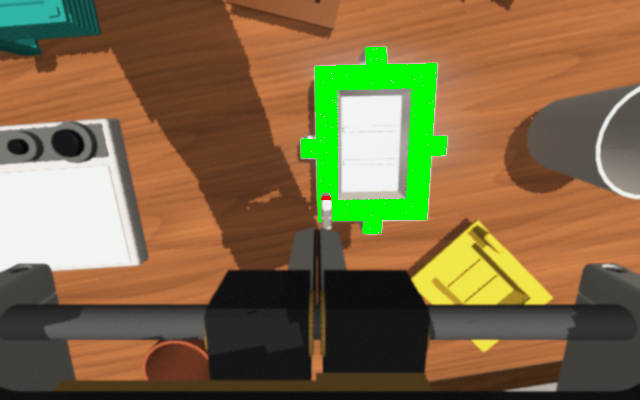

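View pics/w5.png

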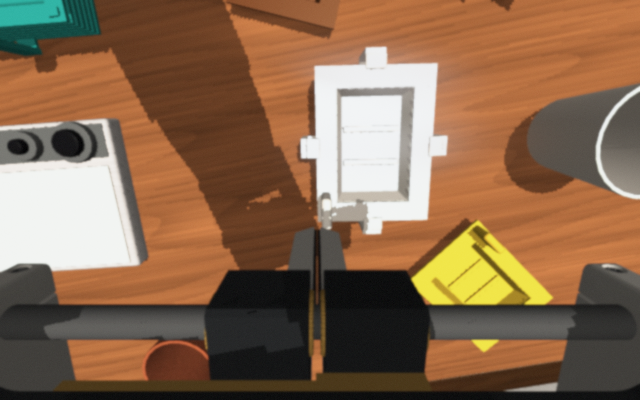

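```bash
python3 - <<'E'
from h import *
for n in ['w5']:
    d=load(n); W=cloud(d)
    uv=np.mgrid[:400,:640]
    rim=(abs(W[...,2]-0.080)<0.005)&(uv[1]>290)&(uv[1]<460)&(uv[0]<240)
    m=cv2.morphologyEx(np.pad(rim.astype(np.uint8),0)*255,cv2.MORPH_CLOSE,np.ones((7,7)))
    # fill + open
    cs,_=cv2.findContours(m,cv2.RETR_EXTERNAL,cv2.CHAIN_APPROX_NONE); c=max(cs,key=cv2.contourArea)
    f=np.zeros_like(m); cv2.drawContours(f,[c],-1,255,-1)
    f=cv2.morphologyEx(f,cv2.MORPH_OPEN,np.ones((41,41)))
    cs,_=cv2.findContours(f,cv2.RETR_EXTERNAL,cv2.CHAIN_APPROX_NONE); c=max(cs,key=cv2.contourArea)[:,0]
    P=np.array([pt(d,u,v,0.080)[:2] for u,v in c])*1000
    r=cv2.minAreaRect(P.astype(np.float32)); print(r)
    a=np.radians(r[2] if r[1][0]>r[1][1] else r[2]-90); print(np.degrees(a))
    Rm=np.array([[np.cos(a),-np.sin(a)],[np.sin(a),np.cos(a)]])
    for A in (-9.55,-10.2,-10.9,np.degrees(a)):
        A=np.radians(A);Rm=np.array([[np.cos(A),-np.sin(A)],[np.sin(A),np.cos(A)]]);print('pred ear',Rm@[62,-51]+r[0])
    # per-edge line fits
    for i in range(4):
        b=cv2.boxPoints(r); p,q=b[i],b[(i+1)%4]; t=(q-p)/np.linalg.norm(q-p); nn=np.array([-t[1],t[0]])
        s=(P-p)@t/np.linalg.norm(q-p); e=abs((P-p)@nn)
        k=P[(e<4)&(s>.1)&(s<.9)]; vx,vy,*_=cv2.fitLine(k.astype(np.float32),cv2.DIST_HUBER,0,.01,.01).ravel(); print('edge',len(k),np.degrees(np.arctan2(vy,vx)))
s=load('side0'); t=load('top0')
for p in ([.616,.1553,.114],): print(proj(s,p),proj(t,p))
for nm,d,p in (('es',s,proj(s,[.616,.1553,.097])),('et',t,proj(t,[.616,.1553,.114]))):
    u,v=p.astype(int); im=cv2.resize(d['img'][v-30:v+30,u-40:u+40],(640,480),interpolation=cv2.INTER_CUBIC).copy(); cv2.circle(im,(int((p[0]-u+40.5)*8),int((p[1]-v+30.5)*8)),5,(255,0,0),1); cv2.imwrite(f'pics/{nm}.png',im[...,::-1])
E
```

```text
((563.9703369140625, 216.943603515625), (121.26470184326172, 160.35211181640625), 80.24017333984375)
-9.75982666015625
pred ear [616.64977078 156.36409173]
pred ear [615.95914285 155.77037361]
pred ear [615.20790951 155.1397917 ]
pred ear [616.42756579 156.17157756]
edge 113 -9.659898
edge 87 79.95737
edge 127 -9.6209345
edge 99 80.03564
[315.37653456 156.46213079] [250.4818179  173.93135312]
```

View pics/et.png

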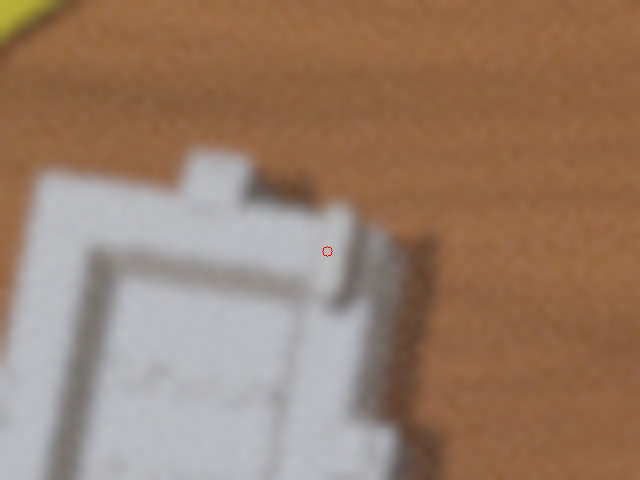

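View pics/es.png

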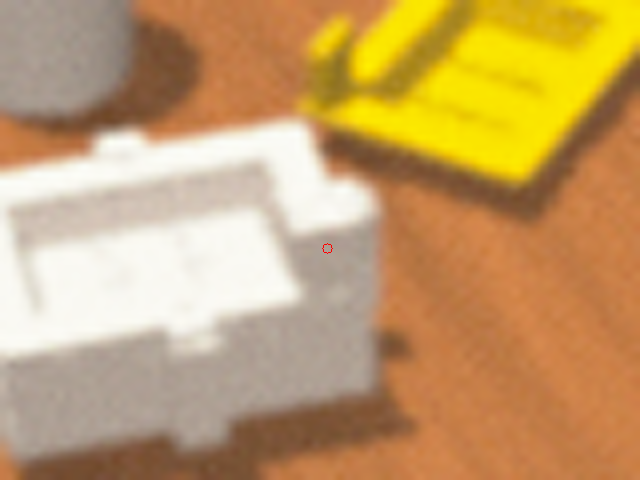

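Tray yaw is -9.7° by the rim fit, and the ear is at (0.616, 0.1555). Its top is at 0.113 to 0.114 in w4, and the rim top is at 0.080 in both views. The top and side views suggest y a mm or two smaller, and I'll take 0.155. The plan is to go above the ear, slightly open.

```bash
python3 -m creep '[[[-0.43,0.2,0],-0.15,0.45],[[-0.43,0.2,1],-0.15,0.45],[[-0.43,0.2,2],-0.15,0.45],[[-0.43,0.2,2.2],-0.15,0.45],[[-0.43,0.2,2.2],-0.15,0.45],[[-0.43,0.2,2.2],-0.15,0.45]]' ; python3 - <<'E'
from h import *
d=grab('side','s6'); grab('wrist','w6'); o=telemetry.get_obs(); print(o['ee_pos'],o['eef_rot'],o['grip_width'])
cv2.imwrite('pics/s6c.png',cv2.resize(d['img'][100:200,250:380],(780,600),interpolation=cv2.INTER_CUBIC)[...,::-1])
E
```

```text
time_s: 7.75
ee_pos: [0.6167, 0.156, 0.1521]
eef_rot: [3.14, 0.003, 2.972]
force: [-0.2, 0.2, 0.7]
grip_width: 0.0418
[0.61656154 0.15624835 0.15226233] [3.14017105 0.00382161 2.97205617] 0.0422557413339388
```

View pics/s6c.png

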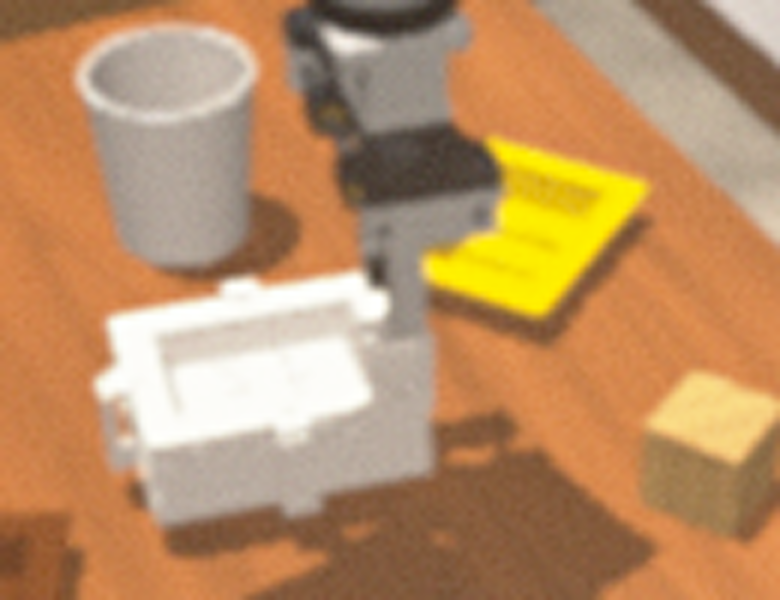

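View pics/w6.png

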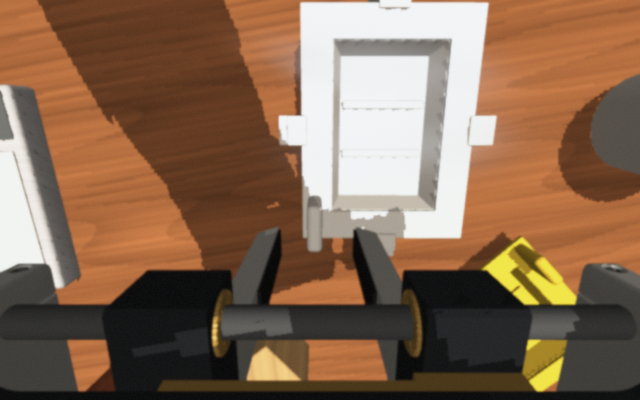

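The ear (315,225) lies midway between the finger tips at (280,230) and (354,230), so the jaws are aligned. Descending.

```bash
python3 -m creep '[[[0,0,0.4],0,0.45],[[0,0,0.8],0,0.45],[[0,0,1],0,0.45],[[0,0,1],0,0.45],[[0,0,1],0,0.45]]' 8 && python3 - <<'E'
from h import *
grab('wrist','w7'); 
E
```

```text
time_s: 8.35
ee_pos: [0.616, 0.1563, 0.1007]
eef_rot: [3.141, 0.002, 2.972]
force: [0.8, 0.2, 0.0]
grip_width: 0.0422
```

View pics/w7.png

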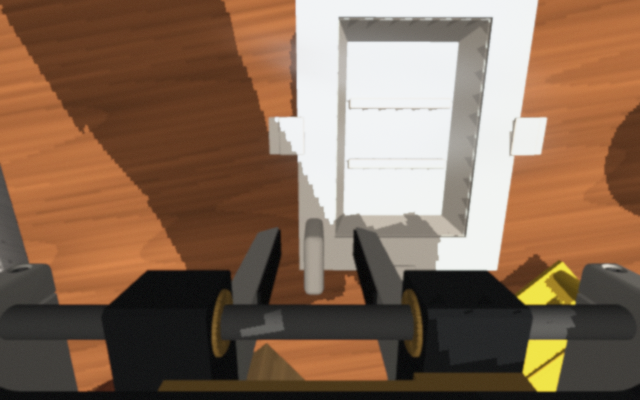

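The ear is about 1.5 mm off centre in the jaws. I'll shift that much and close at 8 N.

```bash
python3 -m creep '[[[0,-0.03,0],0,0.45],[[0,-0.03,0],0,0.3],[[0,-0.03,0],0,0],[[0,-0.03,0],0,0],[[0,-0.03,0],0,0],[[0,-0.03,0],0,0],[[0,-0.03,0],0,0]]' 8; python3 -c "
from h import *
o=telemetry.get_obs();print(o['force'],o['moment'],o['ee_pos'])"
```

```text
time_s: 9.1
ee_pos: [0.6152, 0.1548, 0.0994]
eef_rot: [3.142, -0.0, 2.972]
force: [0.4, 0.4, -0.1]
grip_width: 0.0098
[ 0.36915243  0.41601855 -0.05378705] [ 0.08020971  0.02981054 -0.05503934] [0.6151638  0.15475545 0.09943315]
```

Gripped (9.8 mm, the ear's thickness). A first small peel.

```bash
python3 -m creep '[[[0.005,0,-0.04],0,0],[[0.01,0,-0.08],0,0],[[0.02,0,-0.12],0,0],[[0.03,0,-0.16],0,0],[[0.04,0,-0.2],0,0],[[0.05,0,-0.24],0,0],[[0.05,0,-0.24],0,0]]'; python3 - <<'E'
from h import *
d=grab('wrist','w8'); s=grab('side','s8'); o=telemetry.get_obs();print(o['force'],o['moment'],o['ee_pos'],o['grip_width'])
cv2.imwrite('pics/s8c.png',cv2.resize(s['img'][100:200,250:380],(780,600),interpolation=cv2.INTER_CUBIC)[...,::-1])
E
```

```text
time_s: 9.8
ee_pos: [0.6127, 0.1552, 0.1119]
eef_rot: [3.141, 0.0, 2.972]
force: [-1.5, 1.0, -2.1]
grip_width: 0.0102
[-1.90072084  0.61614161 -0.83306118] [-0.17384204  0.22429413  0.02566398] [0.61272773 0.15517038 0.11171588] 0.009844768251858625
```

View pics/s8c.png

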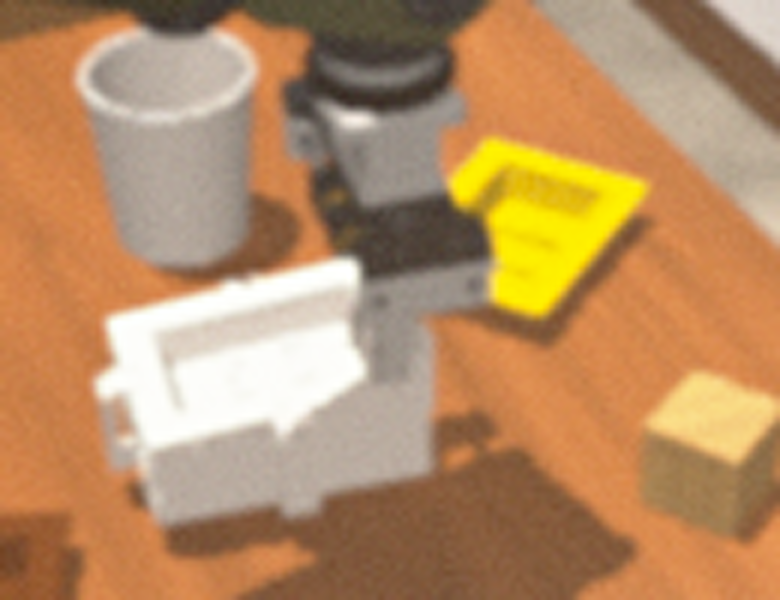

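View pics/w8.png

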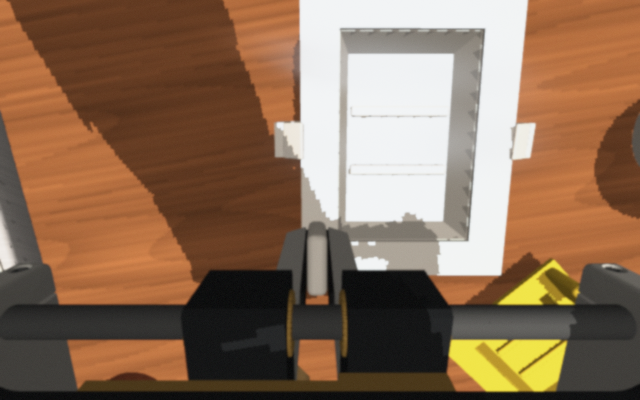

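The ear side is lifting, and the -x side of the rim (left in the side crop) seems seated. I'll fit the rim plane.

```bash
cat >> h.py <<'E'
def rimfit(n,z0,z1,ul=295,uh=530,vh=275):
    d=load(n); W=cloud(d); I=d['img'].astype(int); uv=np.mgrid[:400,:640]
    m=(W[...,2]>z0)&(W[...,2]<z1)&(uv[1]>ul)&(uv[1]<uh)&(uv[0]<vh)&(I.max(2)-I.min(2)<40)&(I.sum(2)>330)
    P=W[m]; rng=np.random.default_rng(0); best=None
    for _ in range(300):
        q=P[rng.choice(len(P),3,False)]; nn=np.cross(q[1]-q[0],q[2]-q[0])
        if np.linalg.norm(nn)<1e-5: continue
        nn/=np.linalg.norm(nn); k=abs((P-q[0])@nn)<.0015
        if best is None or k.sum()>best.sum(): best=k
    Q=P[best]; c=Q.mean(0); nn=np.linalg.svd(Q-c,full_matrices=False)[2][2]; nn*=np.sign(nn[2])
    a=np.radians(-9.7); tx=np.array([np.cos(a),np.sin(a),0]); ty=np.array([-np.sin(a),np.cos(a),0])
    print(n,len(Q),'pitch(nose up +)',np.degrees(np.arcsin(-nn@tx)).round(2),'roll',np.degrees(np.arcsin(-nn@ty)).round(2))
    f=lambda x,y:(c[2]-((x-c[0])*nn[0]+(y-c[1])*nn[1])/nn[2])
    for nm,(X,Y) in dict(ear=(62,-51),far=(-80,60),xm_ym=(-80,-60),xp_yp=(80,60)).items():
        p=np.array([.564,.217])+ (X*tx+Y*ty)[:2]/1000; print(nm,'z',f(*p).round(4))
    return m
E
python3 - <<'E'
from h import *
rimfit('w7',.07,.09); rimfit('w8',.07,.11)
E
```

```text
w7 24739 pitch(nose up +) -0.01 roll 0.07
ear z 0.08
far z 0.0801
xm_ym z 0.08
xp_yp z 0.0801
w8 26273 pitch(nose up +) 4.94 roll -0.05
ear z 0.092
far z 0.0797
xm_ym z 0.0798
xp_yp z 0.0935
```

The peel works: pitch is 4.9° and the far corner is still at 0.080. Lifting the ear further.

```bash
python3 -m creep '[[[0.01,0,-0.06],0,0],[[0.03,0,-0.12],0,0],[[0.05,0,-0.2],0,0],[[0.07,0,-0.28],0,0],[[0.09,0,-0.36],0,0],[[0.11,0,-0.42],0,0],[[0.11,0,-0.42],0,0]]'; python3 - <<'E'
from h import *
d=grab('wrist','w9'); o=telemetry.get_obs();print(o['force'],o['moment'],o['ee_pos'],o['grip_width'])
rimfit('w9',.07,.14)
s=grab('side','s9'); cv2.imwrite('pics/s9c.png',cv2.resize(s['img'][100:200,250:380],(780,600),interpolation=cv2.INTER_CUBIC)[...,::-1])
E
```

```text
time_s: 10.6
ee_pos: [0.6074, 0.1562, 0.1331]
eef_rot: [3.141, 0.001, 2.972]
force: [0.6, -0.2, -1.3]
grip_width: 0.01
[ 0.28794032  1.38094707 -0.79327577] [-0.05910925 -0.09841752  0.02273482] [0.60738358 0.15615523 0.13279768] 0.010072879193096207
w9 24210 pitch(nose up +) 13.69 roll 0.03
ear z 0.1139
far z 0.0794
xm_ym z 0.0793
xp_yp z 0.1183
```

View pics/s9c.png

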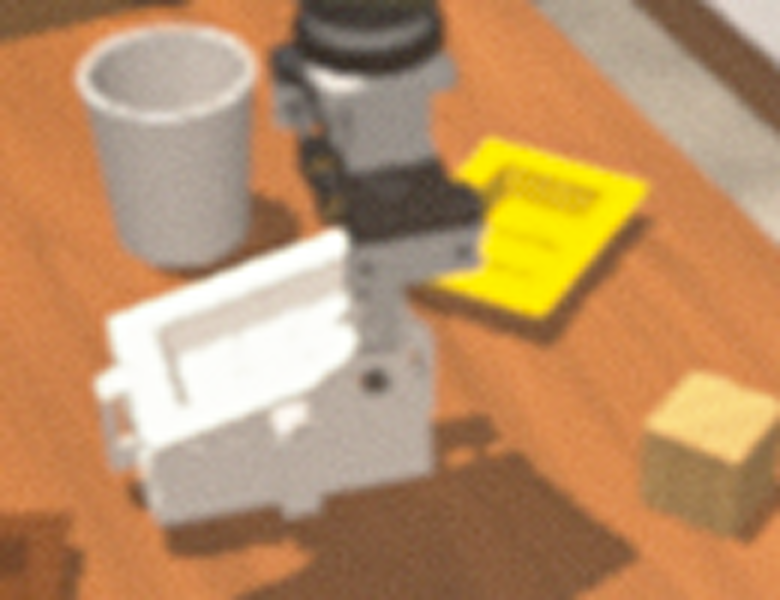

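View pics/w9.png

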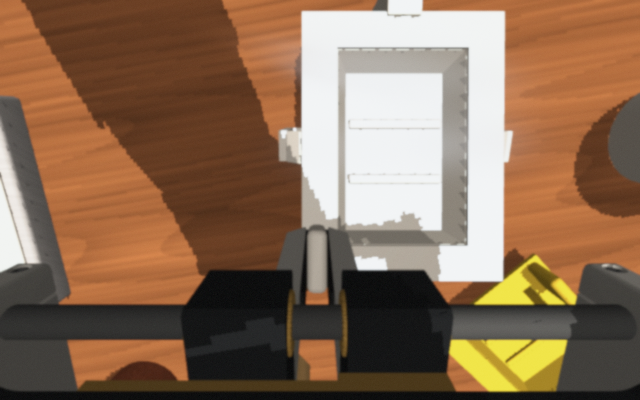

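The ear is up 34 mm at 13.7° pitch and the far corner is still seated; the tabs at +x and both y sides are freed. I'll lower the corner to nearly level, so it can be carried level, then tighten.

```bash
python3 -m creep '[[[-0.02,0,0.1],0,0],[[-0.05,0,0.2],0,0],[[-0.07,0,0.3],0,0],[[-0.1,0,0.4],0,0],[[-0.12,0,0.5],0,0],[[-0.13,0,0.55],0,0],[[-0.13,0,0.55],0,0]]'; python3 - <<'E'
from h import *
d=grab('wrist','w10'); o=telemetry.get_obs();print(o['force'],o['moment'],o['ee_pos'],o['grip_width'])
rimfit('w10',.07,.14)
E
```

```text
time_s: 11.4
ee_pos: [0.6136, 0.1549, 0.1044]
eef_rot: [-3.141, -0.001, 2.972]
force: [0.7, 0.0, -0.7]
grip_width: 0.0102
[ 0.25571946  0.02618892 -1.11570778] [-0.01490077 -0.05729187  0.00158218] [0.6135673  0.15497546 0.10463337] 0.00999865367979358
w10 25477 pitch(nose up +) 1.46 roll 0.01
ear z 0.0838
far z 0.0802
xm_ym z 0.0802
xp_yp z 0.0843
```

Nearly level (1.5°). Now I'll tighten and lift straight up in small steps.

```bash
python3 -m creep '[[[0,0,0],0,0],[[0,0,0],0,0],[[0,0,0],0,0],[[0,0,-0.04],0,0],[[0,0,-0.08],0,0],[[0,0,-0.12],0,0],[[0,0,-0.16],0,0],[[0,0,-0.2],0,0],[[0,0,-0.24],0,0],[[0,0,-0.3],0,0],[[0,0,-0.3],0,0]]' 55; python3 - <<'E'
from h import *
d=grab('wrist','w11'); o=telemetry.get_obs();print(o['force'],o['moment'],o['ee_pos'],o['grip_width'])
rimfit('w11',.07,.14)
s=grab('side','s11'); cv2.imwrite('pics/s11c.png',cv2.resize(s['img'][100:200,250:380],(780,600),interpolation=cv2.INTER_CUBIC)[...,::-1])
E
```

```text
time_s: 12.55
ee_pos: [0.614, 0.155, 0.1207]
eef_rot: [3.141, 0.001, 2.972]
force: [-0.3, -0.3, -1.1]
grip_width: 0.0097
[-0.47957508  0.24969507 -1.12526358] [-0.04990997  0.02147778  0.0582496 ] [0.61383577 0.15502055 0.12037398] 0.009635432345181395
w11 25161 pitch(nose up +) 1.61 roll 0.07
ear z 0.1002
far z 0.0963
xm_ym z 0.0961
xp_yp z 0.1008
```

View pics/s11c.png

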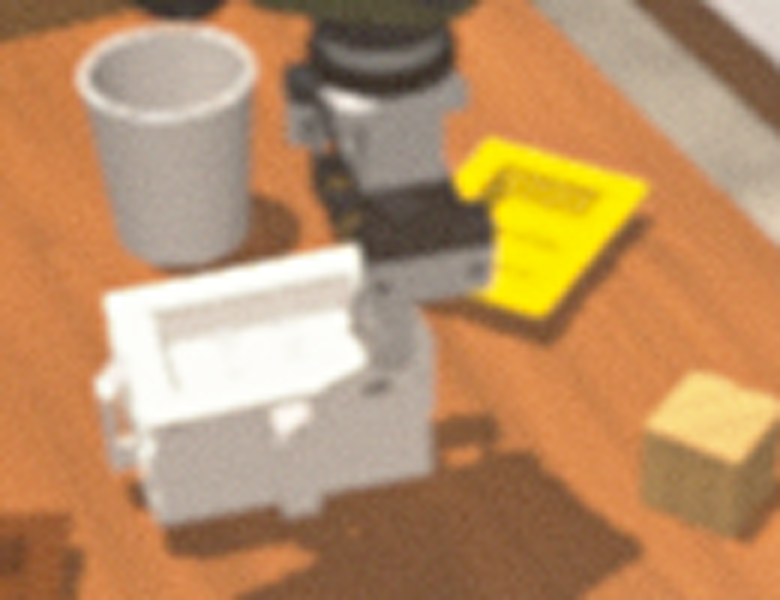

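Level (1.6°), free of the stack, with the stack still in place. Now I'll work out the white field's centre from the early wrist view.

```bash
python3 - <<'E'
from h import *
def rect(n,z):
    d=load(n); a=np.radians(-6.9); ex=np.array([np.cos(a),np.sin(a)]); ey=np.array([-np.sin(a),np.cos(a)]); c=np.array([.560,-.188])
    s=np.arange(-120,121,0.5)
    X,Y=np.meshgrid(s,s,indexing='ij'); P=c+ (X[...,None]*ex+Y[...,None]*ey)/1000
    Q=np.concatenate([P,np.full(P.shape[:2]+(1,),z),np.ones(P.shape[:2]+(1,))],-1)@np.linalg.inv(d['E']).T
    u=(Q[...,0]/Q[...,2]*d['f']+d['cx']).astype(np.float32); v=(Q[...,1]/Q[...,2]*d['f']+d['cy']).astype(np.float32)
    cv2.imwrite(f'pics/rect_{n}.png',cv2.remap(d['img'],u,v,cv2.INTER_LINEAR)[...,::-1]); 
rect('w1',.030); rect('top0',.03)
a=cv2.imread('pics/rect_w1.png');b=cv2.imread('pics/rect_top0.png');cv2.imwrite('pics/rect.png',cv2.resize(np.hstack([a,b])[:, :],(800,400)))
E
```

```text
(no output)
```

View pics/rect.png

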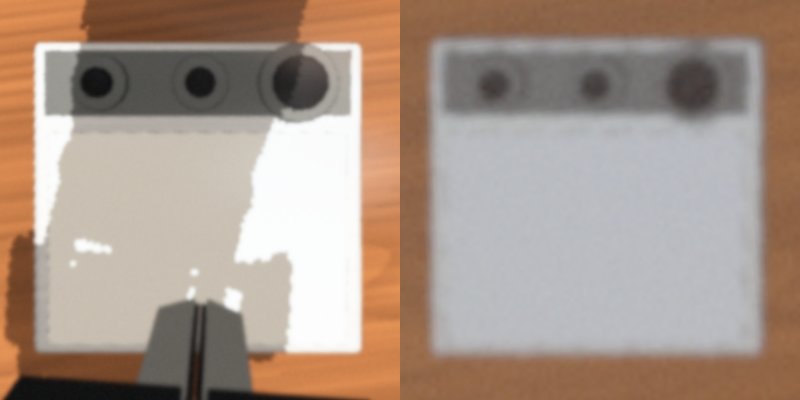

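In the rectified views the field spans rows 131–345 and columns 45–352, so its centre is at about (0.582, -0.192). The tray centre is (-0.051, +0.0615) from the TCP. First I lift, then carry at a gentle speed.

```bash
python3 -m creep '[[[0,0,-0.15],0,0],[[0,0,-0.4],0,0],[[0,0,-0.7],0,0],[[0,0,-1],0,0],[[0,0,-1.3],0,0],[[0,0,-1.6],0,0],[[0,0,-1.9],0,0],[[0,0,-2.15],0,0],[[0,0,-2.3],0,0],[[-0.05,-0.2,-2.4],0,0],[[-0.1,-0.5,-2.4],0,0],[[-0.2,-0.9,-2.4],0,0]]' 55; python3 - <<'E'
from h import *
d=grab('side','s12'); o=telemetry.get_obs();print(o['force'],o['ee_pos'],o['grip_width'])
E
```

```text
time_s: 13.85
ee_pos: [0.6157, 0.1078, 0.2393]
eef_rot: [-3.141, -0.001, 2.973]
force: [1.0, -0.7, 0.5]
grip_width: 0.0098
[ 0.08221241 -2.45781868 -0.10562426] [0.61601388 0.10456235 0.23922998] 0.009663770576288191
```

View pics/s12.png

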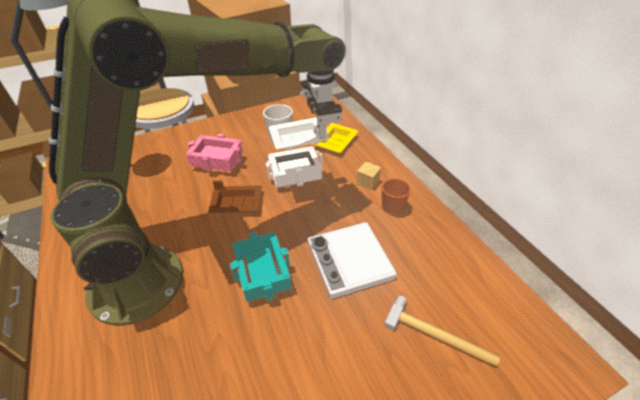

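The tray (298,133) hangs level, and the stack stays put at (295,167). Carrying it to the panel.

```bash
python3 -m creep '[[[-0.06,-0.3,0],0,0],[[-0.15,-0.7,0],0,0],[[-0.27,-1.2,0],0,0],[[-0.4,-1.8,0],0,0],[[-0.53,-2.4,0],0,0],[[-0.66,-3,0],0,0],[[-0.8,-3.6,0],0,0],[[-0.93,-4.2,0],0,0],[[-1.06,-4.8,0],0,0],[[-1.2,-5.4,0],0,0],[[-1.3,-5.9,0],0,0],[[-1.4,-6.3,0],0,0]]' 55; python3 -m creep '[[[-0.06,-0.3,0],0,0],[[-0.1,-0.5,0],0,0],[[-0.14,-0.65,0],0,0],[[-0.14,-0.7,0],0,0],[[-0.14,-0.7,0],0,0],[[-0.14,-0.7,0],0,0],[[-0.14,-0.7,0],0,0]]' 55; python3 - <<'E'
from h import *
d=grab('side','s13'); grab('top','t13'); grab('wrist','w13'); o=telemetry.get_obs();print(o['force'],o['ee_pos'],o['grip_width'],o['eef_rot'])
E
```

```text
time_s: 15.1
ee_pos: [0.6313, -0.2157, 0.2395]
eef_rot: [3.141, -0.001, 2.971]
force: [0.1, 0.5, -0.6]
grip_width: 0.0095
time_s: 15.8
ee_pos: [0.633, -0.2484, 0.2401]
eef_rot: [3.142, 0.0, 2.973]
force: [-0.8, -0.3, -1.3]
grip_width: 0.0097
[-0.06859767 -0.18716597 -0.47447285] [ 0.6329389  -0.24871446  0.24003641] 0.009691041712578462 [-3.14158310e+00  1.32167753e-04  2.97267354e+00]
```

View pics/s13.png

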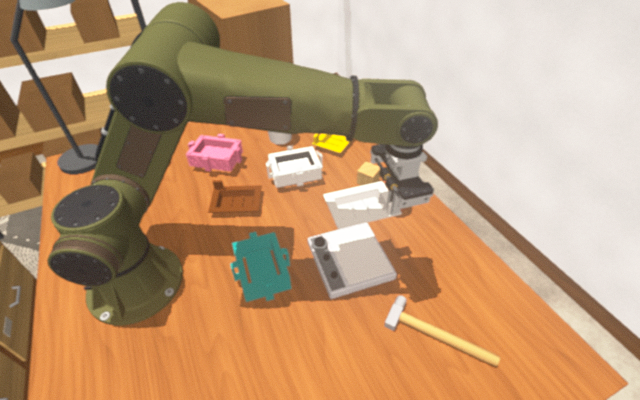

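View pics/w13.png

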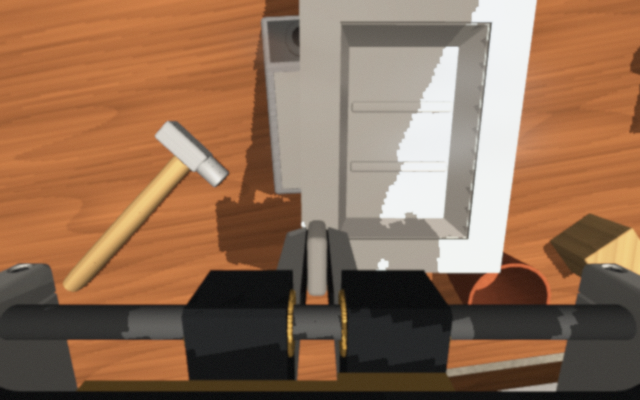

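```bash
python3 - <<'E'
from h import *
d=load('w13'); m=rimfit('w13',.19,.26,ul=290,uh=540,vh=275)
W=cloud(d); z=np.median(W[m][:,2]); print('rim z',z)
Q=[pt(d,u,v,zz) for (u,v),zz in zip([(342,23),(490,23),(468,238),(346,238)],[z-.001,z-.001,z+.001,z+.001])]
print(np.mean(Q,0).round(4),[np.linalg.norm(Q[i]-Q[(i+1)%4]).round(4) for i in range(4)])
O=[pt(d,u,v,z) for u,v in [(300,268),(499,272)]]; print(O, np.linalg.norm(O[0]-O[1]))
p=np.mean(O,0); a=np.radians(-9.7); print('centre from +x edge',p[:2]-.08*np.array([np.cos(a),np.sin(a)]))
# height of rim bottom edge left vs
t=load('t13'); cv2.imwrite('pics/t13c.png',cv2.resize(t['img'][140:260,320:480],(800,600),interpolation=cv2.INTER_CUBIC)[...,::-1])
s=load('s13'); cv2.imwrite('pics/s13c.png',cv2.resize(s['img'][160:310,290:450],(640,600),interpolation=cv2.INTER_CUBIC)[...,::-1])
E
```

```text
w13 25475 pitch(nose up +) 1.53 roll 0.02
ear z 0.2173
far z 0.2135
xm_ym z 0.2135
xp_yp z 0.2178
rim z 0.21526534234574624
[ 0.5834 -0.1855  0.2153] [np.float64(0.0769), np.float64(0.1181), np.float64(0.0736), np.float64(0.1181)]
[array([ 0.65079405, -0.2613377 ,  0.21526534]), array([ 0.67442463, -0.13944729,  0.21526534])] 0.12415987959979477
centre from +x edge [ 0.58375307 -0.18691334]
```

View pics/s13c.png

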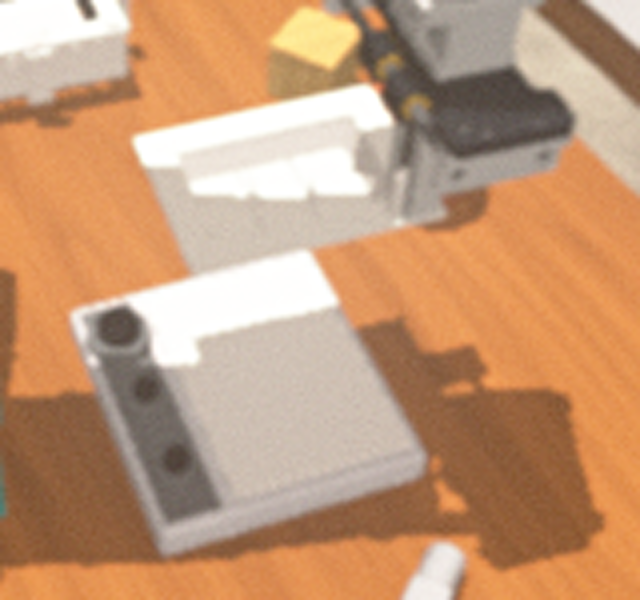

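View pics/t13c.png

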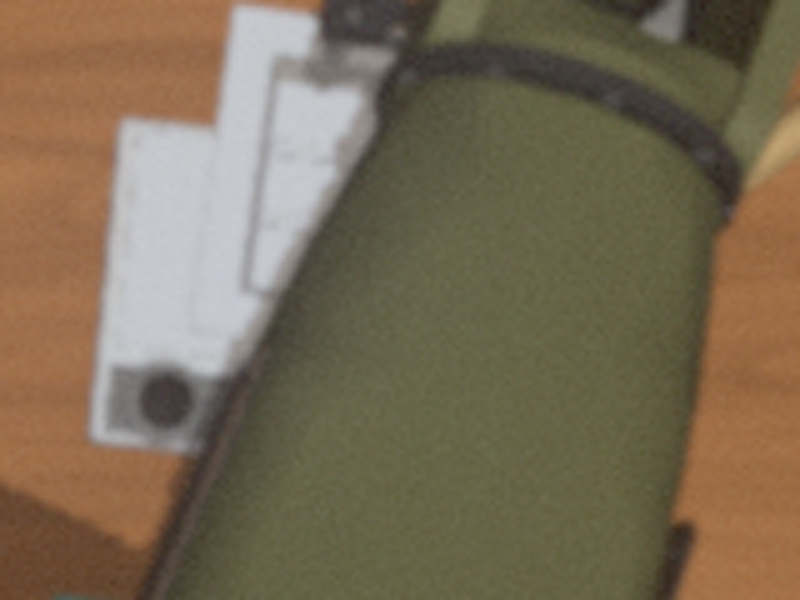

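The tray is level (1.5° pitch, 0° roll) with its rim at 0.215, and its centre is 5–6 mm off in y. I'll correct that and let it settle.

```bash
python3 -m creep '[[[0.01,-0.05,0],0,0],[[0.01,-0.11,0],0,0],[[0.01,-0.11,0],0,0],[[0.01,-0.11,0],0,0],[[0.01,-0.11,0],0,0],[[0.01,-0.11,0],0,0],[[0.01,-0.11,0],0,0],[[0.01,-0.11,0],0,0]]' 55; python3 - <<'E'
from h import *
grab('wrist','w14'); s=grab('side','s14'); o=telemetry.get_obs();print(o['ee_pos'],o['grip_width'],abs(o['joint_vel']).max())
rimfit('w14',.19,.26,ul=290,uh=540,vh=275)
d=load('w14')
# stack rim top, before/after in side view
a=cv2.absdiff(load('side0')['img'],s['img']).max(2); cv2.imwrite('pics/diff14.png',a)
z=.215
O=[pt(d,u,v,.217) for u,v in [(300,268),(499,272)]]; print(np.mean(O,0)[:2]-.08*np.array([np.cos(-.1693),np.sin(-.1693)]))
E
```

```text
time_s: 16.75
ee_pos: [0.6315, -0.2543, 0.2399]
eef_rot: [-3.142, 0.0, 2.972]
force: [-0.4, 0.2, -1.3]
grip_width: 0.0096
[ 0.63145376 -0.25433333  0.23992265] 0.009373877819394676 0.0015895360650465048
w14 25644 pitch(nose up +) 1.48 roll 0.03
ear z 0.2173
far z 0.2137
xm_ym z 0.2136
xp_yp z 0.2178
[ 0.58128671 -0.1929388 ]
```

View pics/diff14.png

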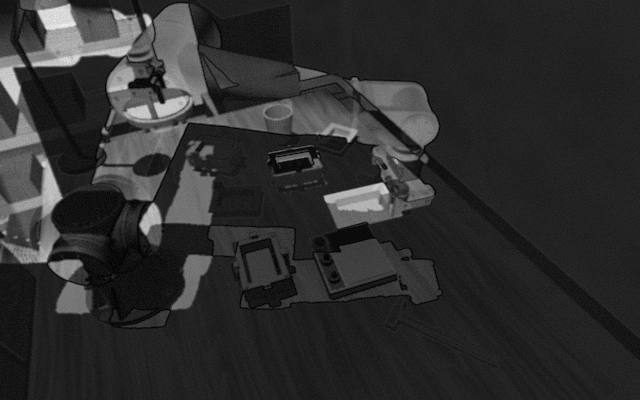

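View pics/w14.png

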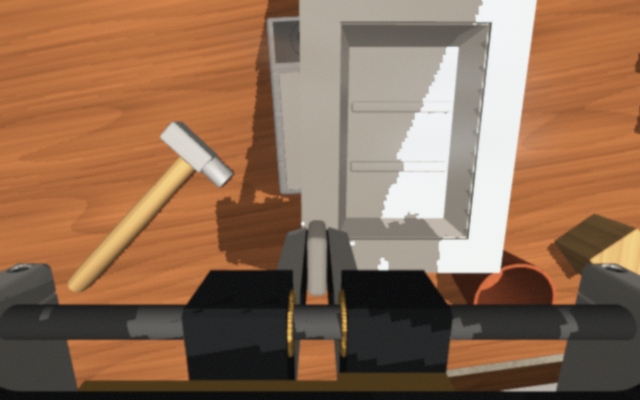

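The difference image shows only the arm, shadows, the tray and the stack's top; nothing else moved. The tray's centre is at (0.581,-0.193) against a target of (0.582,-0.192), and the arm is still. Handing in.

```bash
python3 -c "
from station import ctrl; print(ctrl.hand_in())"
```

```text
the job is handed in; nothing more can be done
None
```

The job is handed in at about 17 s of robot time, with the tray held level and still over the light panel; no verdict is reported.

- **Keys:** I pressed the large key first and then the small end key. Each went down its full 6 mm and stopped, at 31 N and 24 N. The middle key was not touched. The pictures show no clear glow from the panel, so key travel and force are the only evidence that it switched on.
- **Peel:** I gripped the ear lightly at 8 N and raised that corner 34 mm (13.7° tilt). The opposite corner stayed seated at 79–80 mm above the table. I then lowered the corner almost level, tightened the grip to 55 N and lifted the tray straight off. The stack stayed in place.
- **Final hold:**
  - The tray's centre is at about (0.581, -0.193) and the white field's at (0.582, -0.192).
  - Tilt is 1.5°, the rim is at 0.215 m, and the underside is about 16 cm above the field.
  - The arm was at rest at the last reading.
- **Surroundings:** A before-and-after comparison of the side view shows no other object moved.
- **Disagreements:** Before the grasp, the top and side views put the ear 2–4 mm from the wrist camera's estimate. A shift of about 1.5 mm in the jaws centred it. At the panel, the tray's centre first measured 5–6 mm off in y, and I corrected that.

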